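# Angle an aluminium profile past the guide post into its bay

## Task

Push the aluminium profile into the blue bay behind the steel guide post. The post leaves too little room to go straight in: push on the profile's ends to angle one end behind the post, then swing the other end in, so that it finishes between the two end stops with its whole length against the back fence. Keep it flat on the bench the whole time, only pushing and never lifting it, and leave the bottle, cutters, tape roll and small box where they are.

Things in the scene. Friction and masses are not known exactly. Their poses are not given: they have to be found in the camera images.
- profile: silver slotted aluminium profile, black end caps, loose, 30 mm wide (its x), 220 mm long (its y), 30 mm high, about 0.2 kg (0.14 to 0.28), ends alike; origin at the centre of its underside. It starts flat on the bench between the robot and the bay, within 15 degrees of parallel to the fence
- profile_end_left (a point): centre of the profile's end face at its +y end (110 mm from the middle, 15 mm above the underside)
- profile_end_right (a point): centre of the profile's end face at its -y end (110 mm from the middle, 15 mm above the underside)
- bay: blue fixed frame, open towards the robot (its -x), no floor: back fence and two end stops, 12 mm thick, 24 mm high. Origin on the bench below the middle of the fence's inner face; x points into the fence, y left along it. Stops: inner faces at y = +125 and -125 mm, reaching out to x = -30 mm. Seated, the profile's origin is at x = -15 mm, its y along the bay's y
- post: fixed steel post, orange top, 16 mm across, 55 mm high; origin at its foot's centre. In the bay's frame at x = -58 mm and y = +88 or -88 mm (it varies): 50 mm free between it and the fence, 205 mm between it and the far stop, less than the profile's length. At the other place is only a flush brass insert, over which things slide freely
- flux_cleaner: pink pump bottle, 53 mm across, 94 mm tall, upright; bystander beside the work, origin at the centre of its underside
- side_cutters: side cutters with red handles, 42x121x12 mm, lying flat; bystander beside the work, origin at the centre of its underside
- masking_roll: roll of cream masking tape, 68 mm across, 19 mm high; bystander beside the work, origin at the centre of its underside
- tip_box: small dark grey box, 40x62x18 mm; bystander beside the work, origin at the centre of its underside

How it is judged (in metres and radians):
At the end, for the whole second after the job is handed in: The profile lies flat and at rest on the bench, between the two end stops, with both ends within 5 mm of the back fence (x of each of profile_end_left, profile_end_right in the frame of bay above -0.02 m and x of profile in the frame of bay below -0.01 m and y of profile in the frame of bay between -0.018 and 0.018 m and angle between the y axis of profile and the y axis of bay, either way round below 0.05 rad and height (world z) of profile below 0.005 m and angle between profile's own z axis and vertical below 0.05 rad and linear speed of profile below 0.01 m/s); the robot touches nothing.
It fails at once if the profile is lifted off the bench (its middle more than 6 mm or an end more than 8 mm up) or tipped (height (world z) of profile above 0.006 m or height (world z) of any of profile_end_left, profile_end_right above 0.023 m or angle between profile's own z axis and vertical above 0.25 rad).
It fails at once if the flux cleaner has moved by more than 15 mm (distance of flux_cleaner from where it was at the start of the episode above 0.015 m).
It fails at once if the side cutters has moved by more than 15 mm (distance of side_cutters from where it was at the start of the episode above 0.015 m).
It fails at once if the masking roll has moved by more than 15 mm (distance of masking_roll from where it was at the start of the episode above 0.015 m).
It fails at once if the tip box has moved by more than 15 mm (distance of tip_box from where it was at the start of the episode above 0.015 m).
It also fails if it takes over 69 s, if anything falls off the work surface, if the arm or the gripper's body presses on something with over 40 N, if the wrist force passes 120 N, or if a joint passes its speed limit or range.

## Robot

A 6-joint arm with a two-finger parallel gripper is mounted at the origin on a cart in front of the work surface, level with it; the furniture and walls round the work are solid. World frame = base frame: x ahead of the robot, y to its left, z up, the work surface at z = 0. Lengths are in mm, angles in rad, forces in N, time in s.
With the tool pointing down it reaches from about 350 to 975 mm from the base axis. Payload 7.1 kg.
Tool frame: the origin (TCP) lies between the finger pads; the fingertips stand 19 mm ahead of it and the grasp point (between the pads) is the TCP (ctrl.finger_overhang is the distance from the TCP to the fingertips, in mm); z points along the fingers, y is the line along which they close (so a half turn about z gives the same grasp; the last joint's range is limited). The gripper opens to 88 mm and grips with 3 to 60 N. Pads are 20 mm wide; open, the fingers measure 115 mm over their backs; the gripper's body (75 mm by 178 mm) begins 61 mm behind the grasp point.
Start: joints at [-1.173, 0.423, 1.63, -0, 1.089, -0.019], TCP at [253.038, -571.469, 241.675] pointing down, gripper open.
Joint ranges: [-3, 3], [-0.9, 2.11], [0.09, 2.58], [-1.31, 4.45], [0.11, 2.69], [-2.54, 2.54]. Speed limits (rad/s): [2.39, 2.39, 3.01, 3.14, 3.14, 3.14].

## Interface

Orientations are given as a rotation vector (axis times angle).
In Python, from workcell import ctrl gives the robot as it stands. The module is installed in compiled form; this text tells all that it offers.
- The arm moves only by the tool arm_command, never from a script. Its argument "rows" is one flat list of numbers, 7 for each row, row after row: the turn, a rotation vector about the tool's x, y, z scaled (see below), then the shift along the tool's x, y, z scaled (see below), then the opening, from -1 (shut) to 1 (fully open). A call has 1 to 5 rows; each row is the pose to reach, as a shift and turn from the pose commanded when the call began, along the tool's axes at that moment, turning the shorter way round; what a row does not reach only later rows make up. The controller multiplies each number of a shift by 80 mm and each number of a turn by 180 degrees. A row lasts 1/10 s, in which the tool goes at most 50 mm and 8.59 degrees, less where a joint would pass 70% of its speed; a pose out of reach is approached as far as the arm can. A call with a number of a shift or a turn outside -1 to 1 is refused whole. A call with a gripper value outside its range is refused whole. The fingers move at their own pace and stop on an object; the grip force is fixed at half the most. Time passes only in rows, so rows that repeat a pose let the fingers close. It gives the time, the measured TCP pose, the force, the opening and the grip force at its end, in the units of the state.
- ctrl.get_obs(): the state, without advancing time (a new reading comes with each control period).
- ctrl.get_image(name): name is "side" or "top" or "wrist"; returns (picture, depth): 400x640x3 uint8, red, green, blue; 400x640 float32, mm along the optical axis (not along the pixel's ray), 0 where there is no reading.
- ctrl.camera_params(name): a dict with "camera_matrix" (3x3 intrinsics, pixels), "world_to_cam" (4x4, takes a point from world to camera coordinates); the wrist camera has in their place "tool_from_camera" (4x4, takes a point from camera to tool coordinates, whose origin is the TCP and whose axes are the flange's). Camera axes: x right, y down, z forward; pixel columns grow to the right and rows downward; lengths in mm; the calibration is good to about 2 mm. A picture is of the moment at which its call begins: read the wrist's pose just before it. camera_params takes no time and is no camera call.
- ctrl.close_job(): hands the job in; it is judged then, once.
The state is a dict: "t": time; "qpos": joint angles; "qvel": joint speeds; "joint_torque": joint torques, N m; "ee_pos": TCP position; "orientation": TCP orientation; "ft_force": force on the tool from outside, world axes, zero at the start; "moment": the same for the moment, N m; "width": finger opening in mm; "grasp_force": force on a finger pad.
Only numpy, scipy, OpenCV 4.12 (cv2) and the standard library are available. Lean on these libraries where they do the work, as an engineer would, in place of code of your own. Each camera call takes 0.05 s, during which the arm holds its last target. There are 200 camera calls.

## Working session

There is one attempt and no reset: what is moved stays moved. The work goes in short steps, Python scripts to look and compute and a tool call to move; the robot and the scene stay as the last step left them, time stands still between calls to the robot, and variables do not carry over. Pictures are saved under pics/ and viewed, at most 10 in all, crops included, and the job is handed in when it is done.

Besides the shell and the picture viewer there is one more tool, called after "Emit:" in YAML: its name, and indented under it one key for each argument. arm_command: Moves the arm, as the interface text tells. Shifts and turns lie within -1 to 1; 1 stands for 80 mm of shift or 180 degrees of turn. Its arguments: {"type":"object","properties":{"rows":{"type":"array","items":{"type":"number"}}},"required":["rows"]}

```bash
mkdir -p pics
cat > h.py <<'E'
import numpy as np, cv2
from workcell import ctrl
def cam(n):
    p=ctrl.camera_params(n); return np.array(p["camera_matrix"]),np.array(p["world_to_cam"])
def ray(n,uv,z):
    K,T=cam(n); R,t=T[:3,:3],T[:3,3]; c=-R.T@t
    uv=np.atleast_2d(uv).astype(float)
    d=np.c_[uv,np.ones(len(uv))]@np.linalg.inv(K).T@R
    return c+d*((z-c[2])/d[:,2])[:,None]
E
python3 - <<'E'
from h import *
for n in("top","side"):
    im,d=ctrl.get_image(n); cv2.imwrite(f"pics/{n}0.png",im[:,:,::-1]); np.save(n+"0d.npy",d)
    K,T=cam(n); print(n,K.round(0).tolist(),(-T[:3,:3].T@T[:3,3]).round(0))
o=ctrl.get_obs(); print(o["t"],o["ee_pos"],o["orientation"])
E
```

```text
top [[390.0, 0.0, 322.0], [0.0, 390.0, 201.0], [0.0, 0.0, 1.0]] [ 354.  -80. 1150.]
side [[448.0, 0.0, 314.0], [0.0, 448.0, 201.0], [0.0, 0.0, 1.0]] [-46. 839. 614.]
0.1 [ 252.8455825  -571.05588213  240.97807891] [-3.07229904e+00 -6.49631941e-01  4.36951153e-04]
```

View pics/top0.png

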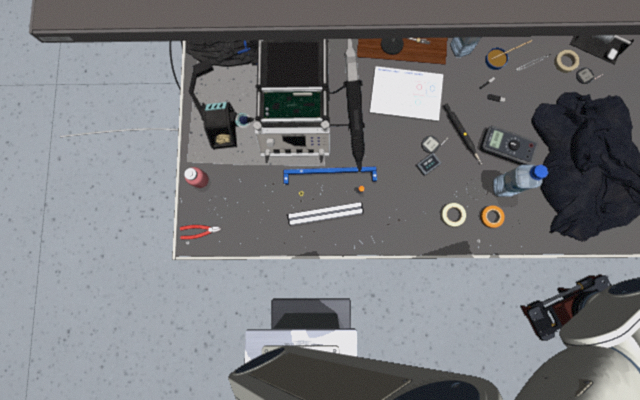

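View pics/side0.png

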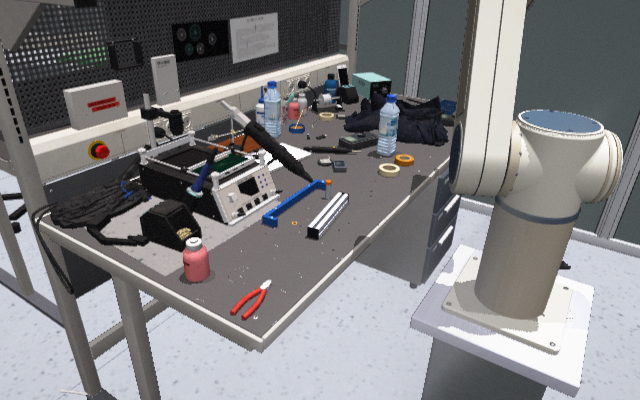

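The top view shows the blue bay at (283–377, 168–184), the orange post at (361,188) on the right (-y) side, the brass insert at (301,194) and the profile at (288–363, 204–223). The bottle (195,177), cutters (200,232) and tape (454,214) are all clear of the work.

```bash
cat >> h.py <<'E'
def locate(im, zt=30, roi=None):
    hsv=cv2.cvtColor(im,cv2.COLOR_RGB2HSV)
    out={}
    return hsv
E
python3 - <<'E'
from h import *
im=cv2.imread("pics/top0.png"); hsv=cv2.cvtColor(im,cv2.COLOR_BGR2HSV)
b=cv2.inRange(hsv,(100,130,60),(125,255,255)); b[:, :270]=0; b[:,390:]=0; b[:160]=0; b[200:]=0
v,u=np.nonzero(b); P=ray("top",np.c_[u,v],24); 
r=cv2.minAreaRect(P[:,:2].astype(np.float32)); print("bay rect",r, cv2.boxPoints(r).round(0).tolist())
o=cv2.inRange(hsv,(5,130,120),(20,255,255)); o[:, :340]=0;o[:,380:]=0;o[:175]=0;o[200:]=0
v,u=np.nonzero(o); print("post",len(u),u.mean(),v.mean(),ray("top",[[u.mean(),v.mean()]],55))
s=cv2.inRange(hsv,(0,0,140),(180,60,255)); s[:198]=0;s[228:]=0;s[:,:280]=0;s[:,372:]=0
v,u=np.nonzero(s); P=ray("top",np.c_[u,v],30); r=cv2.minAreaRect(P[:,:2].astype(np.float32)); print("prof",r,cv2.boxPoints(r).round(0).tolist())
y=cv2.inRange(hsv,(18,80,80),(35,255,255)); y[:, :295]=0;y[:,308:]=0;y[:188]=0;y[200:]=0
v,u=np.nonzero(y);print("insert",ray("top",[[u.mean(),v.mean()]],0) if len(u) else None)
d=np.load("top0d.npy"); K,T=cam("top")
# heights around the area behind bay
for vv in range(120,180,8):
    print(vv,[int(1150-d[vv,uu]) for uu in range(250,400,10)])
big=cv2.resize(im[155:235,265:395],None,fx=6,fy=6,interpolation=cv2.INTER_CUBIC); cv2.imwrite("pics/c0.png",big)
E
```

```text
bay rect ((594.3003540039062, -89.27471923828125), (41.797428131103516, 270.89727783203125), 1.5002288818359375) [[570.0, 46.0], [577.0, -225.0], [619.0, -224.0], [612.0, 47.0]]
post 27 361.0740740740741 188.40740740740742 [[ 546.70263744 -177.73510415   55.        ]]
prof ((479.4742126464844, -74.80001831054688), (32.916873931884766, 209.75732421875), 8.698436737060547) [[447.0, 26.0], [479.0, -181.0], [512.0, -176.0], [480.0, 31.0]]
insert [[543.90786585  -2.87073248   0.        ]]
120 [157, 79, 75, 77, 76, 78, 76, 79, -49, -46, 93, 93, -44, -42, -45]
128 [-49, 88, 56, 56, 57, 57, 60, 58, -44, -38, 81, 83, -40, -42, -42]
136 [-46, 48, 45, 45, 49, 49, 47, 45, -41, -38, -43, 72, -43, -38, -35]
144 [-37, 17, 36, 18, 19, 22, 20, 18, -38, -38, -34, 69, -35, -39, -32]
152 [-35, -15, -5, -13, -7, -4, -6, 5, -34, -37, -34, 57, -36, -32, -32]
160 [-30, -31, -31, -33, -30, -29, -29, 18, -28, -29, -33, 38, -30, -25, -24]
168 [-29, -32, -25, -28, -25, -28, -29, -9, -5, -2, -3, 27, 0, -25, -20]
176 [-27, -26, -23, -25, -27, -25, -20, -23, -22, -24, -25, -21, -22, -18, -27]
```

View pics/c0.png

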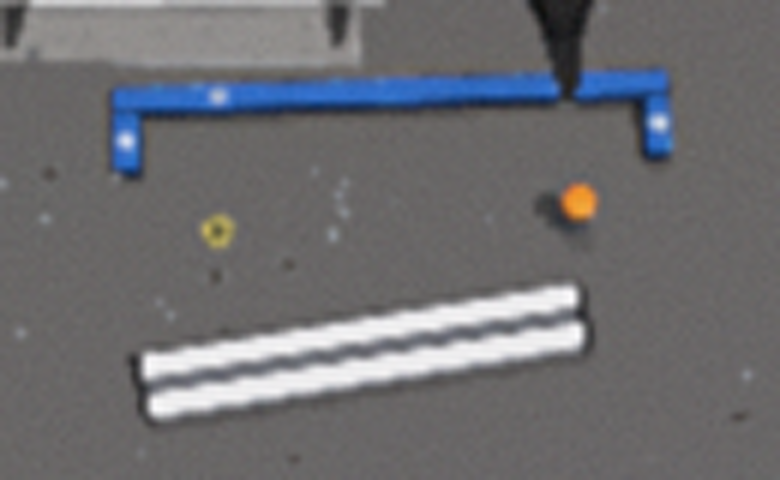

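Emit:
arm_command:
  rows: [0,0,0.085,0,0,0.8,1,0,0,0.085,0,0,0.8,1,0,0,0.085,0,0,0.8,1]

```text
t: 0.4
ee_pos: [252.2, -569.5, 174.6]
orientation: [-3.127, -0.233, 0.003]
ft_force: [-0.3, 0.7, 0.4]
width: 87.8
grasp_force: 0.0
```

Emit:
arm_command:
  rows: [0,0,0,0.93,-0.85,0,1,0,0,0,0.93,-0.85,0,1,0,0,0,0.93,-0.85,0,1,0,0,0,0.93,-0.85,0,1]

```text
t: 0.8
ee_pos: [317.6, -493.1, 179.0]
orientation: [3.13, 0.243, 0.001]
ft_force: [-0.3, -0.6, 0.2]
width: 87.9
grasp_force: 0.0
```

Emit:
arm_command:
  rows: [0,0,0,0.93,-0.85,0,1,0,0,0,0.93,-0.85,0,1,0,0,0,0.93,-0.85,0,1,0,0,0,0.93,-0.85,0,1]

```text
t: 1.2
ee_pos: [380.3, -415.5, 178.4]
orientation: [3.131, 0.239, 0.001]
ft_force: [-0.1, 0.3, -0.1]
width: 87.5
grasp_force: 0.0
```

Emit:
arm_command:
  rows: [0,0,0,0.93,-0.85,0.4,1,0,0,0,0.93,-0.85,0.4,1,0,0,0,0.93,-0.85,0.4,1,0,0,0,0.93,-0.85,0.4,1]

```text
t: 1.6
ee_pos: [443.2, -337.2, 145.5]
orientation: [3.133, 0.237, -0.001]
ft_force: [-0.3, 0.1, 0.6]
width: 88.1
grasp_force: 0.0
```

Emit:
arm_command:
  rows: [0,0,0,0.93,-0.85,0.4,1,0,0,0,0.93,-0.85,0.4,1,0,0,0,0.93,-0.85,0.4,1,0,0,0,0.93,-0.85,0.4,1]

```text
t: 2.0
ee_pos: [506.7, -259.3, 113.8]
orientation: [3.132, 0.236, -0.0]
ft_force: [0.5, 0.3, 0.6]
width: 88.1
grasp_force: 0.0
```

```bash
cat >> h.py <<'E'
BO=np.array([603.4,-89.]); BY=0.02
def pose():
    o=ctrl.get_obs(); r=np.array(o["orientation"]); R=cv2.Rodrigues(r)[0]
    return o,np.array(o["ee_pos"]),R,np.arctan2(R[1,0],R[0,0])
def tobay(p):
    d=np.array(p)[...,:2]-BO; c,s=np.cos(BY),np.sin(BY); return np.stack([d[...,0]*c+d[...,1]*s,-d[...,0]*s+d[...,1]*c],-1)
def frombay(q):
    c,s=np.cos(BY),np.sin(BY); q=np.array(q,float); return BO+np.array([c*q[0]-s*q[1],s*q[0]+c*q[1]])
def go(xb,yb,z,th):
    "units from the present pose to bay pose (mm, deg in bay frame)"
    o,p,R,yaw=pose(); w=np.r_[frombay((xb,yb)),z]
    return (R.T@(w-p)/80).round(3), round((yaw-BY-np.radians(th))/np.pi,4)
def rep():
    o,p,R,yaw=pose(); print("t",round(o["t"],2),"bay",tobay(p).round(1),"z",round(p[2],1),"th",round(np.degrees(yaw-BY),1),"tilt",R[:,2].round(3),"F",np.array(o["ft_force"]).round(1),"w",round(o["width"],1))
def look(n):
    im,d=ctrl.get_image("top"); cv2.imwrite(f"pics/{n}.png",im[:,:,::-1]); hsv=cv2.cvtColor(im,cv2.COLOR_RGB2HSV)
    s=cv2.inRange(hsv,(0,0,140),(180,60,255)); s[:166]=0;s[235:]=0;s[:,:265]=0;s[:,385:]=0
    s=cv2.morphologyEx(s,cv2.MORPH_OPEN,np.ones((2,2),np.uint8))
    v,u=np.nonzero(s)
    if len(u)<30: print("few",len(u)); return
    B=tobay(ray("top",np.c_[u,v],30)).astype(np.float32); r=cv2.minAreaRect(B); print("prof n",len(u),"c",np.round(r[0],1),"size",np.round(r[1],1),"ang",round(r[2],1), cv2.boxPoints(r).round(0).tolist())
    return im
E
python3 - <<'E'
from h import *
rep(); look("t1")
a=frombay((0,0))
# start pose of right-end push: end at bay
c=np.array([-123.6,16.5]); 
t=np.radians(7.5); ax=np.array([-np.sin(t),np.cos(t)])
q=c-ax*182; print(q, go(q[0],q[1],26,7.5))
E
```

```text
t 2.0 bay [-100.1 -168.3] z 113.8 th 7.5 tilt [-0. -0. -1.] F [0.5 0.3 0.6] w 88.1
prof n 801 c [-118.1  -19.2] size [274.  134.2] ang 87.2 [[-192.0, -153.0], [-58.0, -159.0], [-44.0, 114.0], [-178.0, 121.0]]
[ -99.84423302 -163.94296477] (array([ 0.015, -0.061,  1.101]), np.float64(-0.0004))
```

Emit:
arm_command:
  rows: [0,0,0,0,0,0.5,1,0,0,0,0,0,1,1,0,0,0,0,0,1,1,0,0,0,0,0,1,1]

```text
t: 2.45
ee_pos: [505.9, -259.7, 34.2]
orientation: [-3.133, -0.232, 0.001]
ft_force: [0.4, -0.3, 0.6]
width: 87.6
grasp_force: 0.0
```

Emit:
arm_command:
  rows: [0,0,0,0,0,0.1,1,0,0,0,0,-0.06,0.1,1,0,0,0,0,-0.12,0.1,1,0,0,0,0,-0.18,0.1,1,0,0,0,0,-0.24,0.1,1]

```text
t: 2.95
ee_pos: [504.1, -238.6, 26.3]
orientation: [3.132, 0.236, 0.001]
ft_force: [0.2, -0.4, 0.0]
width: 87.9
grasp_force: 0.0
```

Emit:
arm_command:
  rows: [0,0,0,0,-0.07,0,1,0,0,0,0,-0.14,0,1,0,0,0,0,-0.21,0,1,0,0,0,0,-0.28,0,1,0,0,0,0,-0.34,0,1]

```text
t: 3.45
ee_pos: [499.9, -211.9, 25.8]
orientation: [3.133, 0.235, 0.001]
ft_force: [0.0, -2.0, 1.4]
width: 87.6
grasp_force: 1.2
```

Run:
```python
from h import *
rep(); im=look("t2")
cv2.imwrite("pics/c2.png",cv2.resize(im[155:245,255:415,::-1],None,fx=5,fy=5,interpolation=cv2.INTER_CUBIC))
```

```text
t 3.45 bay [-105.9 -120.8] z 25.8 th 7.4 tilt [ 0. -0. -1.] F [ 0.  -2.   1.4] w 87.6
prof n 2774 c [-89.5  12.9] size [349.6 198.2] ang 89.7 [[-190.0, -161.0], [9.0, -162.0], [10.0, 187.0], [-188.0, 188.0]]
```

View pics/c2.png

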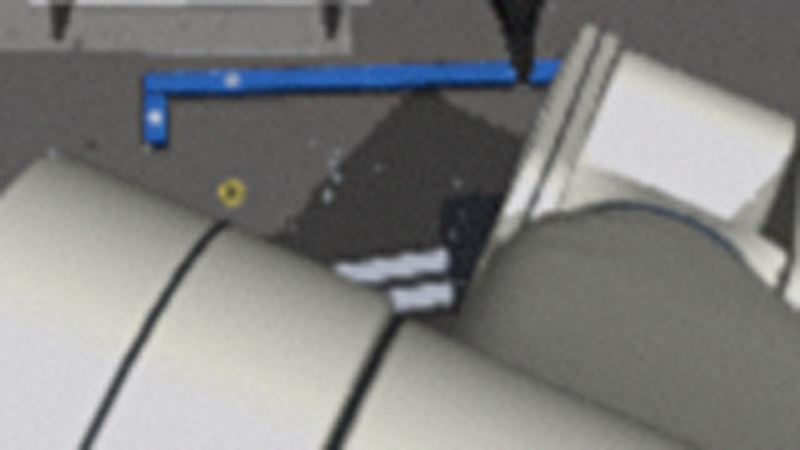

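The top view is mostly blocked by the arm. The profile's right end is still visible, with its silver corners at about (344.8,205) and (345.8,215.6).

Run:
```python
from h import *
P=tobay(ray("top",[[344.8,205],[345.8,215.6],[361.6,202.2],[362.6,212.5]],30)); print(P.round(1))
im,d=ctrl.get_image("side"); cv2.imwrite("pics/s2.png",cv2.resize(im[150:300,180:400,::-1],None,fx=3.6,fy=3.6,interpolation=cv2.INTER_CUBIC))
```

```text
[[-101.5  -40.9]
 [-132.4  -42.7]
 [ -94.7  -89.8]
 [-124.8  -91.5]]
```

View pics/s2.png

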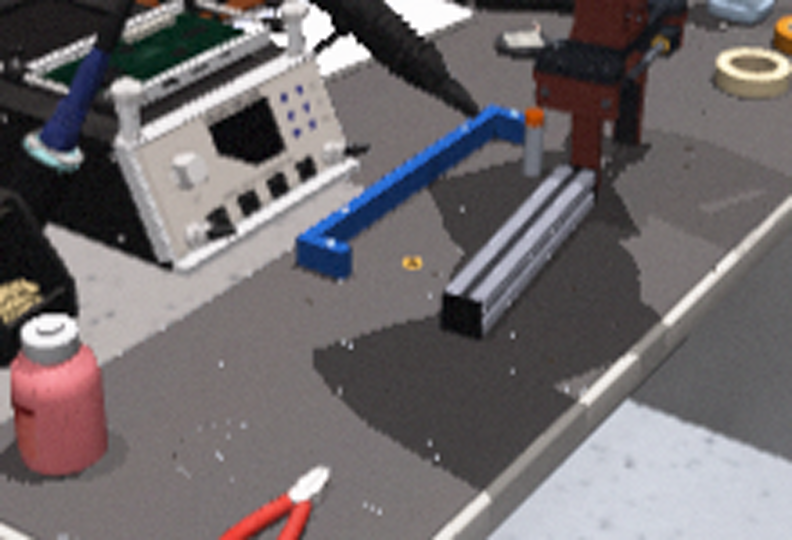

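The side view is clear. The profile's left cap has its top corners at (304,231) and (315,233), and the right end touches the finger near (340,198). The bystanders have not moved.

Run:
```python
from h import *
f=lambda c:np.array([180,150])+np.array(c)/3.6
for n,c,z in [("Lback",(447,291),30),("Lfront",(487,300),30),("Rback",(560,168),30),("Rfront",(593,176),30),("postbase",(533,172),0),("posttop",(535,117),55),("insert",(412,263),0),("stopL tip in",(349,253),24),("finger bottom L",(575,172),6),("fenceRcorner",(493,107),24),("Lbackbot",(443,325),0),("Lfrontbot",(482,335),0)]:
    print(n,tobay(ray("side",[f(c)],z))[0].round(1))
```

```text
Lback [-127.1  150.4]
Lfront [-155.8  144.9]
Rback [-101.6  -51.5]
Rfront [-129.5  -54.4]
postbase [-59.6 -83.7]
posttop [-64.4 -74.5]
insert [-58.6  91.7]
stopL tip in [-35.9 138.5]
finger bottom L [-93.4 -93.1]
fenceRcorner [   6.4 -127.3]
Lbackbot [-123.1  148.7]
Lfrontbot [-152.2  144.2]
```

Emit:
arm_command:
  rows: [0,0,0,0,0.15,0,1,0,0,0,0,0.15,-0.55,1,0,0,0,-0.25,-0.2,-0.55,1,0,0,0,-0.5,-0.8,-0.55,1,0,0,0,-0.5,-0.8,-0.55,1]

```text
t: 4.05
ee_pos: [445.8, -151.9, 69.0]
orientation: [-3.129, -0.236, 0.01]
ft_force: [-1.2, 0.3, -0.4]
width: 88.0
grasp_force: 0.0
```

Emit:
arm_command:
  rows: [0,0,0,0,-0.6,0,1,0,0,0,0,-0.95,0,1,0,0,0,0,-0.95,0,1,0,0,0,0,-0.95,0,1]

```text
t: 4.45
ee_pos: [440.0, -80.1, 69.7]
orientation: [3.132, 0.237, 0.001]
ft_force: [-0.2, -0.3, -0.5]
width: 88.0
grasp_force: 0.0
```

Run:
```python
from h import *
rep(); print(go(-169,39,26,7.5))
```

```text
t 4.45 bay [-163.2   12.2] z 69.7 th 7.5 tilt [ 0. -0. -1.] F [-0.2 -0.3 -0.5] w 88.0
(array([-0.029, -0.342,  0.546]), np.float64(0.0001))
```

Emit:
arm_command:
  rows: [0,0,0,-0.04,-0.34,0,1,0,0,0,-0.04,-0.34,0.3,1,0,0,0,-0.04,-0.34,0.54,1,0,0,0,-0.04,-0.34,0.54,1]

```text
t: 4.85
ee_pos: [431.6, -54.2, 24.9]
orientation: [-3.132, -0.233, 0.004]
ft_force: [0.7, -0.5, 0.5]
width: 87.6
grasp_force: 0.0
```

Emit:
arm_command:
  rows: [0,0,0,0.1,0.01,0,1,0,0,0,0.2,0.02,0,1,0,0,-0.005,0.32,0.04,0,1,0,0,-0.01,0.44,0.06,0,1,0,0,-0.015,0.56,0.08,0,1]

```text
t: 5.35
ee_pos: [478.3, -53.0, 26.9]
orientation: [3.126, 0.311, 0.0]
ft_force: [-2.0, -0.4, 2.4]
width: 88.0
grasp_force: 1.1
```

Run:
```python
from h import *
rep(); print(go(-76,39,26,13))
im,d=ctrl.get_image("side"); cv2.imwrite("pics/s3.png",cv2.resize(im[150:300,180:400,::-1],None,fx=3.6,fy=3.6,interpolation=cv2.INTER_CUBIC))
```

```text
t 5.35 bay [-124.4   38.5] z 26.9 th 10.2 tilt [ 0. -0. -1.] F [-2.  -0.4  2.4] w 88.0
(array([0.597, 0.101, 0.011]), np.float64(-0.0154))
```

View pics/s3.png

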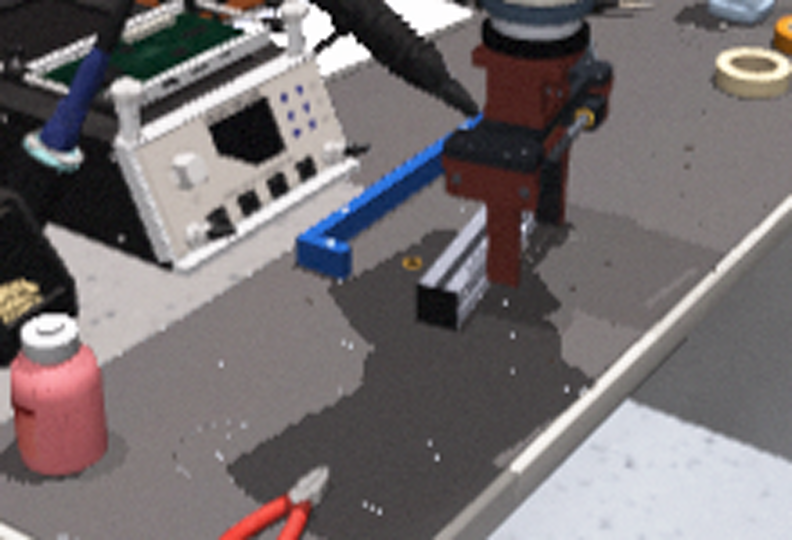

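The fork pushes flat on the profile, whose left cap has its top corners at crop (420,287) and (461,296). Everything else is unmoved.

Run:
```python
from h import *
f=lambda c:np.array([180,150])+np.array(c)/3.6
L=tobay(ray("side",[f((420,286)),f((461,296))],30)); print(L.round(1), L.mean(0)); t=np.radians(10.2); print("right end est",L.mean(0)-220*np.array([-np.sin(t),np.cos(t)]))
```

```text
[[-108.3  155.4]
 [-138.5  150.5]] [-123.37074445  152.91693926]
right end est [-84.41210158 -63.60609449]
```

Emit:
arm_command:
  rows: [0,0,-0.003,0.12,0.0,0,1,0,0,-0.006,0.24,0.01,0,1,0,0,-0.01,0.36,0.03,0,1,0,0,-0.015,0.48,0.05,0,1,0,0,-0.018,0.57,0.06,0,1]

```text
t: 5.9
ee_pos: [524.3, -48.8, 26.5]
orientation: [3.116, 0.399, 0.001]
ft_force: [-2.0, -0.6, 2.3]
width: 87.7
grasp_force: 1.1
```

Run:
```python
from h import *
rep()
im,d=ctrl.get_image("side"); cv2.imwrite("pics/s4.png",cv2.resize(im[150:300,180:400,::-1],None,fx=3.6,fy=3.6,interpolation=cv2.INTER_CUBIC))
```

```text
t 5.9 bay [-78.3  41.8] z 26.5 th 13.4 tilt [ 0.001 -0.    -1.   ] F [-2.  -0.6  2.3] w 87.7
```

View pics/s4.png

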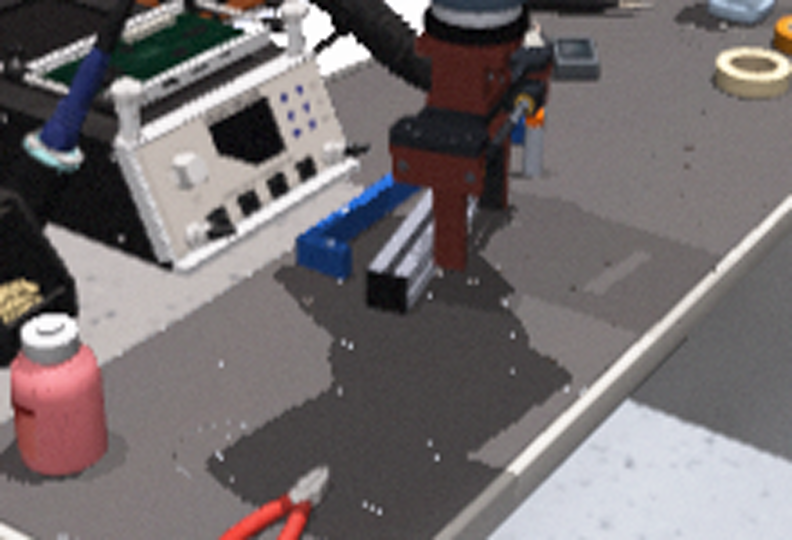

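The profile is now angled with its left cap at crop (370,270)–(412,278). It is just left of and clear of the post.

Run:
```python
from h import *
f=lambda c:np.array([180,150])+np.array(c)/3.6
L=tobay(ray("side",[f((370,269)),f((412,278))],30)); l=L.mean(0); print(L.round(1), l); t=np.radians(13.4); ax=np.array([-np.sin(t),np.cos(t)]); print("right end est",l-220*ax, "centre",l-110*ax)
q=l+ax*75; print(q,go(q[0],q[1],26,13.4))
```

```text
[[-66.9 156.2]
 [-97.9 149.7]] [-82.38809553 152.96453913]
right end est [-31.40355676 -61.04615407] centre [-56.89582615  45.95919253]
[-99.76918829 225.92273   ] (array([ 0.26 , -2.304,  0.007]), np.float64(0.0003))
```

Emit:
arm_command:
  rows: [0,0,0,-0.15,0,0,1,0,0,0,-0.15,0,-0.55,1,0,0,0,-0.15,-0.3,-0.55,1,0,0,0,-0.15,-0.8,-0.55,1,0,0,0,-0.15,-0.8,-0.55,1]

```text
t: 6.45
ee_pos: [492.9, 12.4, 70.5]
orientation: [-3.115, -0.401, 0.003]
ft_force: [-0.9, -0.5, -0.1]
width: 88.0
grasp_force: 0.0
```

Emit:
arm_command:
  rows: [0,0,0,0.2,-0.5,0,1,0,0,0,0.2,-0.9,0,1,0,0,0,0.2,-0.9,0,1,0,0,0,0.2,-0.9,0,1]

```text
t: 6.85
ee_pos: [492.1, 83.7, 70.3]
orientation: [3.116, 0.399, -0.001]
ft_force: [0.2, -1.4, -0.6]
width: 87.8
grasp_force: 0.0
```

Emit:
arm_command:
  rows: [0,0,0,0.2,-0.6,0,1,0,0,0,0.2,-0.6,0,1,0,0,0,0.2,-0.6,0.3,1,0,0,0,0.2,-0.6,0.55,1,0,0,0,0.2,-0.6,0.55,1]

```text
t: 7.35
ee_pos: [494.6, 132.5, 24.5]
orientation: [3.116, 0.395, -0.007]
ft_force: [0.1, -1.1, 0.2]
width: 87.8
grasp_force: 0.0
```

Run:
```python
from h import *
rep(); print(go(-86,160,26,13.4))
```

```text
t 7.35 bay [-104.3  223.7] z 24.5 th 13.3 tilt [-0.004 -0.001 -1.   ] F [ 0.1 -1.1  0.2] w 87.8
(array([ 0.04 ,  0.827, -0.019]), np.float64(-0.0005))
```

Emit:
arm_command:
  rows: [0,0,0,0.03,0.1,0,1,0,0,0,0.03,0.21,0,1,0,0,0,0.03,0.32,0,1,0,0,0,0.03,0.43,0,1,0,0,0,0.03,0.54,0,1]

```text
t: 7.85
ee_pos: [510.0, 92.3, 27.1]
orientation: [-3.116, -0.396, -0.002]
ft_force: [-0.2, 1.5, 1.3]
width: 88.0
grasp_force: 1.2
```

Emit:
arm_command:
  rows: [0,0,0,0,0.1,0,1,0,0,0,0,0.2,0,1,0,0,0,0,0.29,0,1,0,0,0,0,0.29,0,1]

```text
t: 8.25
ee_pos: [515.4, 69.8, 26.4]
orientation: [3.116, 0.396, -0.0]
ft_force: [0.3, -0.4, 0.3]
width: 87.4
grasp_force: 0.0
```

Run:
```python
from h import *
rep()
im,d=ctrl.get_image("side"); a=cv2.resize(im[150:300,180:400,::-1],None,fx=2.7,fy=2.7,interpolation=cv2.INTER_CUBIC)
im,d=ctrl.get_image("top"); cv2.imwrite("pics/t5.png",im[:,:,::-1]); b=cv2.resize(im[150:230,255:415,::-1],(594,297),interpolation=cv2.INTER_CUBIC)
cv2.imwrite("pics/s5.png",cv2.copyMakeBorder(np.vstack([a[:300],b]),0,0,0,0,0))
```

```text
t 8.25 bay [-84.8 160.5] z 26.4 th 13.3 tilt [-0. -0. -1.] F [ 0.3 -0.4  0.3] w 87.4
```

View pics/s5.png

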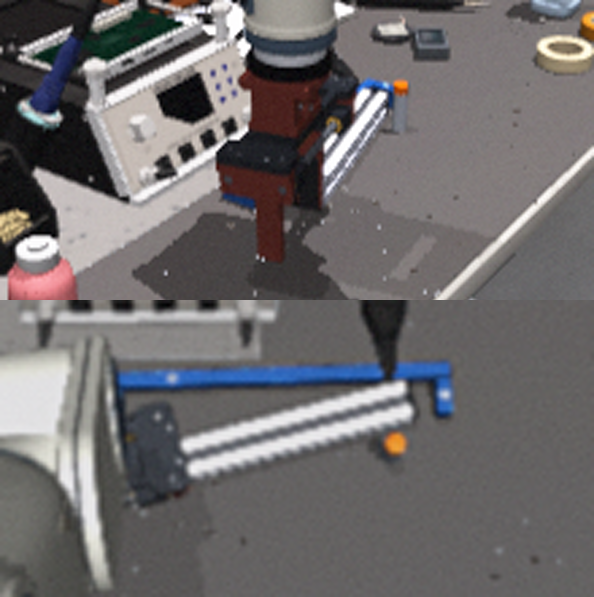

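The right end is behind the post, at top-crop (412,400) next to the right stop. The left end is still out, touched by the finger. Next I swing the left end in with the fork from the front.

Emit:
arm_command:
  rows: [0,0,0,0,-0.15,0,1,0,0,0,0,-0.15,-0.55,1,0,0,0,-0.3,0.2,-0.55,1,0,0,0,-0.58,0.8,-0.55,1,0,0,0,-0.58,0.8,-0.55,1]

```text
t: 8.85
ee_pos: [484.8, -5.2, 70.6]
orientation: [3.117, 0.393, -0.002]
ft_force: [0.1, -1.3, -0.6]
width: 88.0
grasp_force: 0.0
```

Emit:
arm_command:
  rows: [0,0,0,0,0.5,0,1,0,0,0,0,0.9,0,1,0,0,0,0,0.93,0,1,0,0,0,0,0.93,0.3,1,0,0,0,0,0.93,0.55,1]

```text
t: 9.35
ee_pos: [505.3, -73.7, 26.0]
orientation: [3.116, 0.397, 0.001]
ft_force: [-0.6, 0.3, 0.0]
width: 87.9
grasp_force: 0.0
```

Run:
```python
from h import *
rep(); print(go(-43,20,26,0),go(-60,18,26,5))
```

```text
t 9.35 bay [-97.8  17.3] z 26.0 th 13.4 tilt [ 0.001  0.    -1.   ] F [-0.6  0.3  0. ] w 87.9
(array([0.674, 0.126, 0.001]), np.float64(0.0743)) (array([0.462, 0.101, 0.001]), np.float64(0.0465))
```

Emit:
arm_command:
  rows: [0,0,0.0,0.15,0.03,0,1,0,0,0.01,0.24,0.05,0,1,0,0,0.02,0.31,0.07,0,1,0,0,0.033,0.39,0.09,0,1,0,0,0.046,0.46,0.1,0,1]

```text
t: 9.85
ee_pos: [544.0, -72.0, 27.3]
orientation: [-3.137, -0.17, -0.001]
ft_force: [-0.6, -0.1, 0.4]
width: 87.8
grasp_force: 0.3
```

Run:
```python
from h import *
rep(); print(go(-43,20,26,0))
im,d=ctrl.get_image("side"); a=cv2.resize(im[150:300,180:400,::-1],None,fx=2.7,fy=2.7,interpolation=cv2.INTER_CUBIC)
im,d=ctrl.get_image("top"); b=cv2.resize(im[150:230,255:415,::-1],(594,297),interpolation=cv2.INTER_CUBIC)
cv2.imwrite("pics/s6.png",np.vstack([a[:300],b]))
```

```text
t 9.85 bay [-59.1  18.2] z 27.3 th 5.1 tilt [ 0.  0. -1.] F [-0.6 -0.1  0.4] w 87.8
(array([ 0.202, -0.005,  0.016]), np.float64(0.0281))
```

View pics/s6.png

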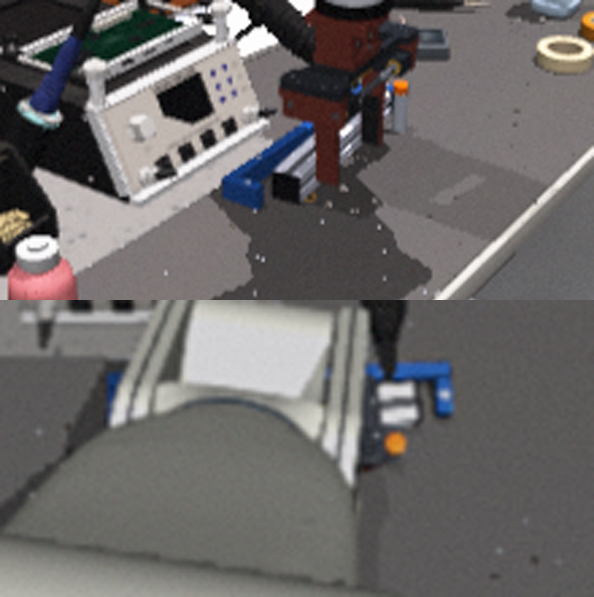

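The left end, at side-crop (285,185), is inside the left stop, and the right end is behind the post. Now I finish the swing.

Emit:
arm_command:
  rows: [0,0,0.01,0.07,0,0.01,1,0,0,0.02,0.13,0,0.01,1,0,0,0.028,0.19,0,0.01,1,0,0,0.028,0.2,0,0.01,1]

```text
t: 10.35
ee_pos: [559.2, -71.1, 26.1]
orientation: [-3.141, -0.034, -0.001]
ft_force: [-0.5, 0.5, 1.5]
width: 87.8
grasp_force: 0.6
```

Emit:
arm_command:
  rows: [0,0,0,0.02,0,0,1,0,0,0,0.035,0,0,1,0,0,0,0.035,0,0,1]

```text
t: 10.65
ee_pos: [561.4, -71.6, 25.7]
orientation: [-3.141, -0.033, -0.0]
ft_force: [-1.5, 1.0, -0.1]
width: 88.0
grasp_force: 0.5
```

Run:
```python
from h import *
rep()
im,d=ctrl.get_image("top"); cv2.imwrite("pics/t7.png",im[:,:,::-1])
im,d=ctrl.get_image("side"); cv2.imwrite("pics/s7.png",im[:,:,::-1])
```

```text
t 10.65 bay [-41.6  18.2] z 25.7 th 0.1 tilt [ 0.  0. -1.] F [-1.5  1.  -0.1] w 88.0
```

Emit:
arm_command:
  rows: [0,0,0,0.015,0,0,1,0,0,0,0.025,0,0,1,0,0,0,0.025,0,0,1]

```text
t: 11.05
ee_pos: [562.8, -71.7, 25.6]
orientation: [-3.141, -0.033, 0.002]
ft_force: [-3.9, -0.4, 3.7]
width: 87.6
grasp_force: 2.2
```

Emit:
arm_command:
  rows: [0,0,0,0.015,0,0,1,0,0,0,0.025,0,0,1,0,0,0,0.025,0,0,1]

```text
t: 11.35
ee_pos: [563.0, -71.6, 25.4]
orientation: [-3.141, -0.035, 0.008]
ft_force: [-10.1, -2.9, 7.5]
width: 87.9
grasp_force: 4.8
```

Emit:
arm_command:
  rows: [0,0,0,-0.15,0,0,1,0,0,0,-0.5,0,0,1,0,0,0,-1,0,0,1,0,0,0,-1,0,-0.9,1,0,0,0,-1,0,-0.9,1]

```text
t: 11.85
ee_pos: [485.2, -73.4, 99.5]
orientation: [3.141, 0.032, 0.003]
ft_force: [0.8, 0.0, 1.2]
width: 87.8
grasp_force: 0.0
```

Emit:
arm_command:
  rows: [0,0,0,-0.6,1,-0.5,1,0,0,0,-0.6,1,-0.5,1,0,0,0,-0.6,1,-0.5,1]

```text
t: 12.15
ee_pos: [438.8, -157.6, 140.0]
orientation: [3.139, 0.027, 0.008]
ft_force: [-0.6, -0.1, 0.7]
width: 87.7
grasp_force: 0.0
```

Emit:
arm_command:
  rows: [0,0,0,0,1,0,1,0,0,0,0,1,0,1,0,0,0,0,1,0,1]

```text
t: 12.45
ee_pos: [442.1, -237.2, 137.9]
orientation: [3.139, 0.028, 0.005]
ft_force: [-0.6, -0.3, -0.1]
width: 87.7
grasp_force: 0.0
```

Emit:
arm_command:
  rows: [0,0,0,0,1,0,1,0,0,0,0,1,0,1,0,0,0,0,1,0,1]

```text
t: 12.75
ee_pos: [443.5, -316.6, 137.6]
orientation: [3.14, 0.029, 0.004]
ft_force: [-0.4, 0.8, 0.1]
width: 87.8
grasp_force: 0.0
```

Run:
```python
from h import *
rep()
im,d=ctrl.get_image("top"); cv2.imwrite("pics/t8.png",im[:,:,::-1]); b=cv2.resize(im[155:215,270:390,::-1],None,fx=6.5,fy=6.5,interpolation=cv2.INTER_CUBIC)
cv2.imwrite("pics/c8.png",b)
hsv=cv2.cvtColor(im,cv2.COLOR_RGB2HSV)
s=cv2.inRange(hsv,(0,0,140),(180,60,255)); s[:172]=0;s[190:]=0;s[:,:287]=0;s[:,371:]=0
v,u=np.nonzero(s)
if len(u)>30:
    B=tobay(ray("top",np.c_[u,v],30)).astype(np.float32); r=cv2.minAreaRect(B); print(len(u),r,cv2.boxPoints(r).round(1).tolist())
b=cv2.inRange(hsv,(100,130,60),(125,255,255)); b[:, :270]=0; b[:,390:]=0; b[:160]=0; b[200:]=0
v,u=np.nonzero(b); P=tobay(ray("top",np.c_[u,v],24)).astype(np.float32); print(cv2.boxPoints(cv2.minAreaRect(P)).round(1).tolist())
```

```text
t 12.75 bay [-164.4 -224.3] z 137.6 th -0.1 tilt [ 0.002 -0.002 -1.   ] F [-0.4  0.8  0.1] w 87.8
644 ((-19.183349609375, -3.2024917602539062), (211.1353302001953, 32.85877227783203), 88.37032318115234) [[-38.599998474121094, -108.30000305175781], [-5.800000190734863, -109.19999694824219], [0.20000000298023224, 101.9000015258789], [-32.599998474121094, 102.80000305175781]]
[[-30.799999237060547, 135.1999969482422], [-29.200000762939453, -135.6999969482422], [12.600000381469727, -135.39999389648438], [11.0, 135.5]]
```

View pics/c8.png

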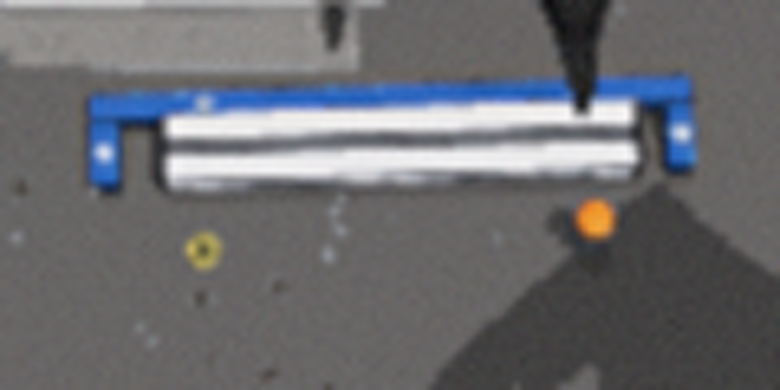

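The picture shows the profile between the stops and against the fence, its edge parallel to the blue by eye. The rectangle fit is coarse, so I fit edge lines.

Run:
```python
from h import *
im=cv2.imread("pics/t8.png"); hsv=cv2.cvtColor(im,cv2.COLOR_BGR2HSV); g=cv2.cvtColor(im,cv2.COLOR_BGR2GRAY).astype(float)
b=cv2.inRange(hsv,(100,130,60),(125,255,255))
def fit(pts,z,n):
    B=tobay(ray("top",pts,z)); k=np.ones(len(B),bool)
    for _ in range(4):
        p=np.polyfit(B[k,1],B[k,0],1); r=B[:,0]-np.polyval(p,B[:,1]); k=abs(r)<2
    print(n,"ang",np.degrees(-p[0]).round(2),"x at y=-110,0,110",np.polyval(p,[-110,0,110]).round(1),k.sum())
ft,fb,bt=[],[],[]
mid=[]
for u in range(297,366):
    c=g[168:190,u]; w=np.clip(c-110,0,None)
    on=np.nonzero(c>140)[0]
    if len(on)<4: continue
    i=on[0]; ft.append((u,168+i-1+(140-c[i-1])/(c[i]-c[i-1])))
    j=on[-1]; fb.append((u,168+j+(c[j]-140)/(c[j]-c[j+1])))
    seg=c[i:j+1]; m=np.argmin(seg[1:-1])+1+i; wv=150-np.clip(c[m-1:m+2],0,150); 
    if wv.sum()>0: mid.append((u,168+m+(wv@[-1,0,1])/wv.sum()))
    vb=np.nonzero(b[160:185,u])[0]
    if len(vb): bt.append((u,160+vb[0]-.5))
fit(ft,30,"prof back"); fit(fb,30,"prof front"); fit(mid,30,"slot"); fit(bt,24,"fence outer")
im0=cv2.imread("pics/top0.png"); h0=cv2.cvtColor(im0,cv2.COLOR_BGR2HSV); b=cv2.inRange(h0,(100,130,60),(125,255,255))
e=[(u,160+np.nonzero(b[160:180,u])[0][-1]+.5) for u in range(297,355) if b[160:180,u].any()]
e2=[(u,160+np.nonzero(b[160:180,u])[0][0]-.5) for u in range(290,352) if b[160:180,u].any()]
fit(e,24,"fence inner0"); fit(e2,24,"fence outer0")
```

```text
Traceback (most recent call last):
IndexError: index 22 is out of bounds for axis 0 with size 22
```

Run:
```python
from h import *
im=cv2.imread("pics/t8.png"); g=cv2.cvtColor(im,cv2.COLOR_BGR2GRAY).astype(float)
def fit(pts,z,n):
    B=tobay(ray("top",pts,z)); k=np.ones(len(B),bool)
    for _ in range(4):
        p=np.polyfit(B[k,1],B[k,0],1); r=B[:,0]-np.polyval(p,B[:,1]); k=abs(r)<2.5
    print(n,"ang",np.degrees(-p[0]).round(2),"x at y=-110,0,110",np.polyval(p,[-110,0,110]).round(1),k.sum())
ft,fb=[],[]
for u in range(297,366):
    c=g[166:192,u]; on=np.nonzero(c[4:20]>150)[0]+4
    if len(on)<4: continue
    i,j=on[0],on[-1]; ft.append((u,166+i-(c[i]-150)/max(c[i]-c[i-1],1))); fb.append((u,166+j+(c[j]-150)/max(c[j]-c[j+1],1)))
fit(ft,30,"prof back"); fit(fb,30,"prof front")
def blue(f,n):
    h0=cv2.cvtColor(cv2.imread(f),cv2.COLOR_BGR2HSV); b=cv2.inRange(h0,(100,130,60),(125,255,255))[160:180]
    cols=[u for u in range(293,372) if b[:,u].any() and not 352<u<362]
    fit([(u,160+np.nonzero(b[:,u])[0][0]-.5) for u in cols],24,n+" fence outer"); fit([(u,160+np.nonzero(b[:,u])[0][-1]+.5) for u in cols],24,n+" fence inner")
blue("pics/top0.png","t0"); blue("pics/t8.png","t8")
```

```text
prof back ang 0.12 x at y=-110,0,110 [1.2 1.  0.7] 64
prof front ang 0.11 x at y=-110,0,110 [-31.8 -32.  -32.2] 69
t0 fence outer ang 0.05 x at y=-110,0,110 [11.7 11.6 11.5] 69
t0 fence inner ang 0.18 x at y=-110,0,110 [-2.4 -2.7 -3.1] 70
t8 fence outer ang 0.05 x at y=-110,0,110 [11.7 11.6 11.5] 69
t8 fence inner ang 0.24 x at y=-110,0,110 [3.9 3.4 3. ] 60
```

```bash
python3 -c "
from h import *
rep(); print(ctrl.close_job())"
```

```text
t 12.8 bay [-165.1 -222.3] z 137.2 th -0.1 tilt [ 0.001 -0.    -1.   ] F [0.4 0.5 0. ] w 88.4
the job is handed in; nothing more can be done
None
```

I pushed the profile in behind the post and handed the job in at 12.8 s; the last top view puts it flush and parallel to the back fence (about 0.1°), about 3 mm off-centre between the stops, with the gripper clear and the bottle, cutters, tape and box untouched; the hand-in returned no verdict.

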